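# Seat the tube head on a bench mixer and start it

### The job

The round tube head lies on the bench mixer turned off its hidden drive pins, so it stands proud of the grey collar. Without lifting it out, press down on it and turn it until it finds the pins and drops fully home, its white top level with the collar's rim. Then half-press the green start key to its first click and pause there for about a second, press it all the way down, and let it go, leaving the other things on the bench where they are.

Things in the scene. Friction and masses are not known exactly. Their poses are not given: they have to be found in the camera images.
- mixer: Bench tube mixer, fixed: white housing 235 mm long (x = -155 to +80 mm), 160 mm wide (y), 60 mm high. Origin on the bench below the axis of the round well, z up. On its top, round the well, stands a grey collar, 123 mm inside, 135 mm outside, 60 to 100 mm above the bench. The panel at the -x end has the green key (x -117, y +40) and a fixed white dial (x -117, y -45, 32 mm across, 14 high).
- well (a point): Centre of the well's floor, on the well's axis, 60 mm above the bench; axes as the mixer's. On the floor, hidden under the head, stands the drive: domed steel pins 12 mm thick and 12 mm high, at an angle that is not known, which do not turn. A friction plunger in its centre holds the head up: even at the right angle the head sinks only under a push of some 3 to 5 N, and then stays down.
- head: Round tube head, loose in the well: white disc 120 mm across, 40 mm thick, 0.25 to 0.4 kg; origin at the centre of its underside, z up. Pockets beneath fit the pins at two angles half a turn apart, with 4 degrees of play; otherwise it rides on the pins, underside 12 mm above the floor. It must be turned 20 to 160 degrees, either way, to fit. It turns in the well with 1.5 mm play all round.
- fin_top (a point): Middle of the top edge of the blue fin on the head, 70 mm above the head's underside; axes as the head's. The fin is 70 mm long (x), 14 mm thick (y), 30 mm high, across the middle of the flat white top. Tube caps 14 mm across, 5 mm high stand 49 mm out at 0 and +-35 degrees from both fin ends; the top beside the fin's flat sides is bare.
- key_top (a point): Centre of the top face of the green start key, a round cap 36 mm across, its top 22 mm above the deck (82 mm above the bench) when released. It is pressed straight down.
- key (a joint): First stage of the key, in m: 0 released, 0.005 at the first click. A soft spring: starts to move at 1.8 N and reaches the click at 3.3 N.
- key_full (a joint): Second stage of the key, in m: 0 until the push passes 10 N, 0.004 fully down (14 N). It moves only after the first stage is down, and adds to it: 9 mm of travel in all. Both stages spring back when released.
- bottle: Reagent bottle with a blue cap, 66 mm across, 135 mm high, loose; origin under its centre. Stands beside the mixer; leave it alone.
- jar: Amber jar with a red cap, 66 mm across, 95 mm high, loose; origin under its centre. Leave it alone.
- beaker: Clear plastic beaker, 70 mm across, 90 mm high, loose; origin under its centre. Leave it alone.
- rack: Blue tube rack with yellow-capped tubes, 110 by 80 by 52 mm high, loose; origin under its centre. Leave it alone.
- tipbox: Orange pipette tip box with a clear top, 112 by 82 by 60 mm high, loose; origin under its centre. Leave it alone.
- penpot: Green pen pot, 80 mm across, 100 mm high (145 mm with pens), loose; origin under its centre. Leave it alone.

How it is judged:
By the outcome, as a careful person would: the job done as asked, in the order asked, and still so for the second after the job is handed in, with the robot touching nothing.
It also fails if it takes over 72 s, if anything falls off the work surface, if the arm or the gripper's body presses on something with over 40 N, if the wrist force passes 120 N, or if a joint passes its speed limit or range.

### The arm

A 7-joint arm with a two-finger parallel gripper is mounted at the origin on the work surface. World frame = base frame: x ahead of the robot, y to its left, z up, the work surface at z = 0. Lengths are in m, angles in rad, forces in N, time in s.
With the tool pointing down it reaches from about 0.425 to 0.875 m from the base axis. Payload 4.7 kg.
Tool frame: the origin (TCP) lies midway between the tips of the shut fingers; the grasp point (between the pads) lies 19 mm behind it; z points along the fingers, y is the line along which they close (so a half turn about z gives the same grasp; the last joint's range is limited). The gripper opens to 87 mm and grips with 3 to 60 N. Pads are 19 mm wide; open, the fingers measure 117 mm over their backs; the gripper's body (75 mm by 190 mm) begins 51 mm behind the grasp point.
Start: joints at [-1.155, 0.321, -0.07, 1.45, 0.023, 1.371, -0.057], TCP at [0.254, 0.598, 0.223] pointing down, gripper open.
Joint ranges: [-2.86, 2.86], [-0.3, 2.09], [-1.38, 1.24], [0.06, 2.45], [-1.56, 4.7], [0.09, 2.05], [-2.69, 2.69]. Speed limits (rad/s): [2.57, 2.57, 3.14, 3.14, 3.14, 3.14, 3.14].

### API

Orientations are given as a unit quaternion [w, x, y, z].
In Python, from cell import readout, viewer, workorder gives the robot as it stands.
- The arm moves only by the tool carry_out, never from a script. Its argument "commands" is a list that holds one entry, the list of rows, each a list of 6 numbers: the shift along the tool's x, y, z in mm, then the turn, a rotation vector about the tool's x, y, z in rad. A call has 1 to 12 rows; each row shifts and turns the commanded pose from where the row before left it, along the tool's axes as they then stand; what a row does not reach is not made up. A row lasts 1/8 s, in which the tool goes at most 62.5 mm and 10.7 degrees, less where a joint would pass 70% of its speed; a pose out of reach is approached as far as the arm can. A call with a gripper value outside its range is refused whole. "grip" is the finger opening in mm, from 0 to 87, set as the call begins (left out, the last holds). The fingers move at their own pace and stop on an object; "force" is the grip in N (left out, the last holds). Time passes only in rows, so rows that do not move let the fingers close. It gives the time, the measured TCP pose, the force, the opening and the grip force at its end, in the units of the state.
- readout.read_state(): the state, without advancing time (a new reading comes with each control period).
- viewer.grab_frame(name): name is "scene" or "top" or "wrist"; returns the picture (384x512x3 uint8, blue, green, red); there is no depth.
- viewer.camera_params(name): a dict with "K" (3x3 intrinsics, pixels), "k1" (the pictures are not rectified: a ray, as slopes to the right and down, at radius r is drawn at 1 + k1 r^2 times it, then the intrinsics apply), "R" (3x3) and "t" (3): a world point X has camera coordinates R X + t; the wrist camera has in their place "mount" (4x4, takes a point from camera to tool coordinates, whose origin is the TCP and whose axes are the flange's). Camera axes: x right, y down, z forward; pixel columns grow to the right and rows downward; lengths in m; the calibration is good to about 2 mm. A picture is of the moment at which its call begins: read the wrist's pose just before it. camera_params takes no time and is no camera call.
- workorder.sign_off(): hands the job in; it is judged then, once.
The state is a dict: "clock": time; "joints": joint angles; "dq": joint speeds; "joint_torque": joint torques, N m; "eef_pos": TCP position; "orientation": TCP orientation; "force": force on the tool from outside, world axes, zero at the start; "moment": the same for the moment, N m; "opening": opening from 0.0 (shut) to 1.0 (fully open); "gripper_force": force on a finger pad.
Only numpy, scipy, OpenCV 4.12 (cv2) and the standard library are available. Lean on these libraries where they do the work, as an engineer would, in place of code of your own. Each camera call takes 0.05 s, during which the arm holds its last target. There are 200 camera calls.

## Working session

There is one attempt and no reset: what is moved stays moved. The work goes in short steps, Python scripts to look and compute and a tool call to move; the robot and the scene stay as the last step left them, time stands still between calls to the robot, and variables do not carry over. Pictures are saved under pics/ and viewed, at most 10 in all, crops included, and the job is handed in when it is done.

Besides the shell and the picture viewer there is one more tool, called after ">>>" by a JSON object that holds its "name" and its "arguments", one argument or row to a line. carry_out: Moves the arm, as the interface text tells. Its arguments: {"type":"object","properties":{"commands":{"type":"array","items":{"type":"array","items":{"type":"array","items":{"type":"number"}}}},"grip":{"type":"number"},"force":{"type":"number"}},"required":["commands"]}

```bash
ls; mkdir -p pics
python3 - <<'E'
from cell import readout, viewer
import cv2
s=readout.read_state(); print({k:s[k] for k in('clock','eef_pos','orientation','force','opening')})
a=viewer.grab_frame("scene"); b=viewer.grab_frame("top")
cv2.imwrite("pics/scene0.png",a); cv2.imwrite("pics/top0.png",b)
cv2.imwrite("pics/top0x.png",cv2.resize(b,(768,576),interpolation=cv2.INTER_CUBIC))
for n in("top","scene","wrist"): print(n,viewer.camera_params(n))
E
```

```text
pics
{'clock': 0.0, 'eef_pos': array([0.25399821, 0.59768391, 0.22141602]), 'orientation': array([-1.49028788e-04,  1.99504012e-01,  9.79896486e-01, -1.00146491e-03]), 'force': array([ 0.2706462 , -0.02611261, -0.56227523]), 'opening': 0.9993045156402288}
top {'K': array([[415.06903453,   0.        , 260.79197914],
       [  0.        , 415.06903453, 196.14695559],
       [  0.        ,   0.        ,   1.        ]]), 'k1': -0.12715438527773051, 'R': array([[-0.00299745, -0.9999941 ,  0.00167975],
       [-0.99894309,  0.00291725, -0.0458715 ],
       [ 0.04586633, -0.00181547, -0.99894594]]), 't': array([-0.09201743,  0.60440168,  1.36987055])}
scene {'K': array([[492.93047565,   0.        , 264.70833969],
       [  0.        , 492.93047565, 192.1920061 ],
       [  0.        ,   0.        ,   1.        ]]), 'k1': -0.11374728902730176, 'R': array([[ 0.54492245,  0.83841623, -0.01085141],
       [ 0.67573266, -0.44677612, -0.58632455],
       [-0.49643217,  0.31216876, -0.81000356]]), 't': array([-0.25911685, -0.4123534 ,  1.93598143])}
wrist {'K': array([[326.63804249,   0.        , 261.48877749],
       [  0.        , 326.63804249, 186.07101545],
       [  0.        ,   0.        ,   1.        ]]), 'k1': -0.07534230348517679, 'mount': array([[ 2.57673117e-04, -9.60303964e-01, -2.78955607e-01,
         7.67934399e-02],
       [ 9.99999597e-01,  7.39403936e-06,  8.98252201e-04,
         8.14520032e-04],
       [-8.60532540e-04, -2.78955726e-01,  9.60303578e-01,
        -1.61989249e-01],
       [ 0.00000000e+00,  0.00000000e+00,  0.00000000e+00,
         1.00000000e+00]])}
```

View pics/top0x.png

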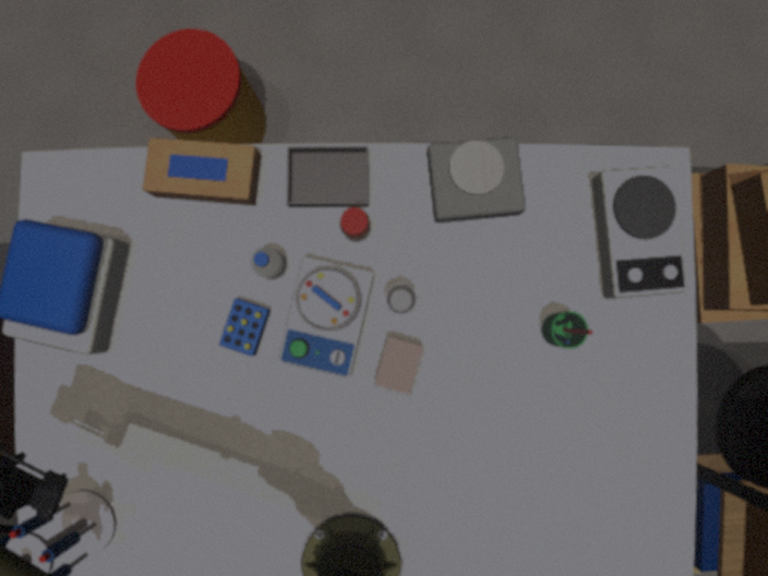

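View pics/scene0.png

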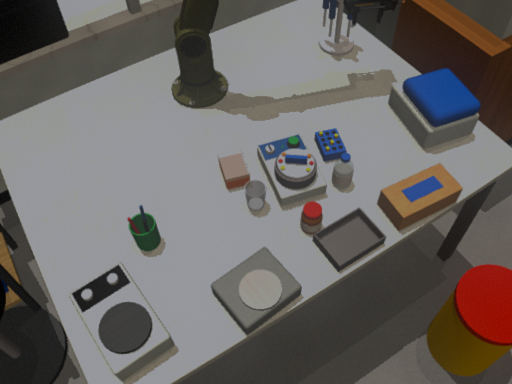

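The top view (2x = 768 wide, scale 1.5) shows the collar at about (328,297), the fin from (312,287) to (341,309), the green key at (299,348) and the dial at (337,357). The bottle, rack, beaker and tip box stand around the mixer.

```bash
cat > h.py <<'E'
import numpy as np, cv2
from scipy.spatial.transform import Rotation as Ro
from cell import readout, viewer
def quat(q): return Ro.from_quat([q[1],q[2],q[3],q[0]])
def cam(n,s=None):
    p=viewer.camera_params(n)
    if n=="wrist":
        M=p["mount"]; Rt=quat(s["orientation"]).as_matrix()
        Rcw=Rt@M[:3,:3]; c=Rt@M[:3,3]+s["eef_pos"]
    else: Rcw=p["R"].T; c=-Rcw@p["t"]
    return p["K"],np.array([p["k1"],0,0,0.]),Rcw,c
def px2w(n,uv,z,s=None):
    K,d,R,c=cam(n,s)
    u=cv2.undistortPoints(np.array([[uv]],float),K,d,None,None,None)[0,0]
    r=R@np.array([u[0],u[1],1]); return c+r*(z-c[2])/r[2]
def w2px(n,X,s=None):
    K,d,R,c=cam(n,s)
    Y=(np.atleast_2d(X)-c)@R
    return cv2.projectPoints(Y,np.zeros(3),np.zeros(3),K,d)[0][:,0]
E
python3 - <<'E'
from h import *
f=lambda u,v,z:px2w("top",(u/1.5-.17,v/1.5-.17),z)
C=f(328,297,.1); k=f(299,348,.082); d=f(337,357,.074); a=f(312,287,.142); b=f(341,309,.142)
print(C,k,d,a,b,(a+b)/2, np.linalg.norm(a-b),np.degrees(np.arctan2(*(a-b)[[1,0]])))
print("mixer yaw from key->dial",np.degrees(np.arctan2(*(k-d)[[1,0]]))-90,np.linalg.norm(k-d))
E
```

```text
[0.5952897  0.03872686 0.1       ] [0.4883932  0.10192531 0.082     ] [0.4689663  0.02216316 0.074     ] [0.61384492 0.06698828 0.142     ] [0.56923009 0.00821455 0.142     ] [0.5915375  0.03760141 0.142     ] 0.07378912373506208 52.79805326832148
mixer yaw from key->dial -13.688458770553865 0.08248275458072882
```

```bash
cat >> h.py <<'E'
def plan(target,yaw_y,n):
    """rows (tool frame) from current pose to target, tool down, tool y at world angle yaw_y deg; straight line"""
    s=readout.read_state(); R=quat(s["orientation"]); p=s["eef_pos"]
    a=np.radians(yaw_y); y=np.array([np.cos(a),np.sin(a),0]); z=np.array([0,0,-1.])
    T=Ro.from_matrix(np.c_[np.cross(y,z),y,z]); rv=(R.inv()*T).as_rotvec()/n
    d=(np.array(target)-p)/n
    print(s["clock"],p.round(4),"force",s["force"].round(2))
    for i in range(n):
        Ri=R*Ro.from_rotvec(rv*i); print(np.r_[Ri.inv().apply(d*1000).round(1),rv.round(4)].tolist(),end=",\n")
E
python3 -c "
from h import *
plan([.593,.038,.25],-37.2,12)"
```

```text
0.1 [0.254  0.5978 0.2216] force [ 0.42  0.36 -0.87]
[-44.2, -31.9, -2.3, -0.0001, 0.0001, 0.1515],
[-48.5, -24.8, -2.3, -0.0001, 0.0001, 0.1515],
[-51.7, -17.2, -2.3, -0.0001, 0.0001, 0.1515],
[-53.7, -9.2, -2.3, -0.0001, 0.0001, 0.1515],
[-54.5, -1.0, -2.3, -0.0001, 0.0001, 0.1515],
[-54.1, 7.2, -2.4, -0.0001, 0.0001, 0.1515],
[-52.3, 15.3, -2.4, -0.0001, 0.0001, 0.1515],
[-49.4, 23.0, -2.4, -0.0001, 0.0001, 0.1515],
[-45.4, 30.2, -2.4, -0.0001, 0.0001, 0.1515],
[-40.3, 36.7, -2.4, -0.0001, 0.0001, 0.1515],
[-34.3, 42.4, -2.4, -0.0001, 0.0001, 0.1515],
[-27.5, 47.1, -2.4, -0.0001, 0.0001, 0.1515],
```

>>> {"name": "carry_out", "arguments": {
  "commands": [
    [[-44.2,-31.9,-2.3,0,0,0.1515],[-48.5,-24.8,-2.3,0,0,0.1515],[-51.7,-17.2,-2.3,0,0,0.1515],[-53.7,-9.2,-2.3,0,0,0.1515],[-54.5,-1,-2.3,0,0,0.1515],[-54.1,7.2,-2.4,0,0,0.1515],[-52.3,15.3,-2.4,0,0,0.1515],[-49.4,23,-2.4,0,0,0.1515],[-45.4,30.2,-2.4,0,0,0.1515],[-40.3,36.7,-2.4,0,0,0.1515],[-34.3,42.4,-2.4,0,0,0.1515],[-27.5,47.1,-2.4,0,0,0.1515]]
  ],
  "grip": 45
}}

```text
clock: 1.6
eef_pos: [0.5935, 0.0372, 0.2507]
orientation: [-0.0, 0.897, 0.443, -0.0]
force: [-0.0, 0.6, -0.2]
opening: 0.517
gripper_force: 0.0
```

>>> {"name": "carry_out", "arguments": {
  "commands": [
    [[0,0,0,0,0,0],[0,0,0,0,0,0],[0,0,0,0,0,0]]
  ]
}}

```text
clock: 1.98
eef_pos: [0.5924, 0.0406, 0.2505]
orientation: [-0.001, 0.895, 0.446, -0.0]
force: [-0.9, -0.4, 0.5]
opening: 0.518
gripper_force: 0.0
```

Run:
```python
from h import *
s=readout.read_state(); a=viewer.grab_frame("wrist")
print(s["clock"],s["eef_pos"],s["orientation"],s["joints"].round(2),s["force"],s["dq"].round(2))
np.save("s1.npy",s,allow_pickle=True); cv2.imwrite("pics/w1.png",a)
cv2.imwrite("pics/w1x.png",cv2.resize(a,(768,576),interpolation=cv2.INTER_CUBIC))
print(w2px("wrist",[[.595,.0387,.1],[.488,.102,.082]],s))
```

```text
1.975 [0.59243959 0.04061821 0.25054017] [-5.36445844e-04  8.94940905e-01  4.46184337e-01 -1.59547968e-04] [-0.56  0.2   0.52  1.57 -0.1   1.4  -0.68] [-0.87948551 -0.39837239  0.4750258 ] [-0. -0.  0.  0.  0. -0.  0.]
[[265.3965878  173.20536681]
 [148.51537801 181.89696217]]
```

View pics/w1x.png

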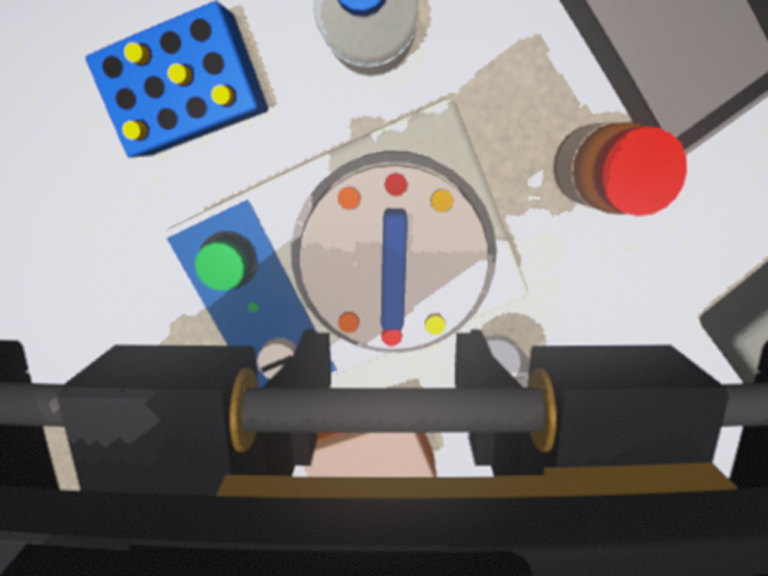

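The wrist view (1.5x) shows the fin nearly vertical from (396,211) to (392,330). The red end caps are at (396,184) and (392,337), and the green key's top is at about (219,266).

Run:
```python
from h import *
s=np.load("s1.npy",allow_pickle=True).item()
f=lambda u,v,z:px2w("wrist",(u/1.5-.17,v/1.5-.17),z,s)
a=f(396,184,.117);b=f(392,337,.117)
print(a,b,(a+b)/2,np.linalg.norm(a-b),np.degrees(np.arctan2(*(a-b)[[1,0]])))
print("fin",f(396,211,.142),f(392.5,329,.142))
k=f(219,266,.082);print("key",k)
for p in([349,198],[442,201],[348,322],[435,324]):print(f(*p,.117))
R=quat(s["orientation"]).as_matrix();print("tool y deg",np.degrees(np.arctan2(R[1,1],R[0,1])))
```

```text
[0.6242214  0.08039056 0.117     ] [0.56321833 0.00340532 0.117     ] [0.59371987 0.04189794 0.117     ] 0.09822474199419805 51.60671102853632
fin [0.61655066 0.07042126 0.142     ] [0.57290221 0.01568798 0.142     ]
key [0.48920681 0.10757975 0.082     ]
[0.59668978 0.09073744 0.117     ]
[0.64027597 0.05567295 0.117     ]
[0.54681701 0.02878667 0.117     ]
[ 0.5908353  -0.00607075  0.117     ]
tool y deg -37.00171050555344
```

```bash
python3 -c "
from h import *
plan([.5937,.0418,.120],-38.4,4)"
```

```text
2.025 [0.5925 0.0405 0.2507] force [-0.89  0.07  0.47]
[0.4, 0.1, 32.7, -0.0002, -0.0001, 0.0061],
[0.4, 0.1, 32.7, -0.0002, -0.0001, 0.0061],
[0.4, 0.1, 32.7, -0.0002, -0.0001, 0.0061],
[0.4, 0.0, 32.7, -0.0002, -0.0001, 0.0061],
```

>>> {"name": "carry_out", "arguments": {
  "commands": [
    [[0.4,0,32.7,0,0,0.006],[0.4,0,32.7,0,0,0.006],[0.4,0,32.7,0,0,0.006],[0.4,0,32.7,0,0,0.006],[0,0,0,0,0,0],[0,0,0,0,0,0]]
  ]
}}

```text
clock: 2.78
eef_pos: [0.5947, 0.0406, 0.1214]
orientation: [0.0, 0.901, 0.435, 0.001]
force: [1.1, -0.3, 1.0]
opening: 0.514
gripper_force: 0.0
```

>>> {"name": "carry_out", "arguments": {
  "commands": [
    [[0,0,0,0,0,0],[0,0,0,0,0,0],[0,0,0,0,0,0],[0,0,0,0,0,0],[0,0,0,0,0,0],[0,0,0,0,0,0]]
  ],
  "grip": 0,
  "force": 20
}}

```text
clock: 3.52
eef_pos: [0.594, 0.0402, 0.1203]
orientation: [-0.0, 0.901, 0.434, 0.0]
force: [-0.6, 1.2, 2.5]
opening: 0.164
gripper_force: 20.0
```

>>> {"name": "carry_out", "arguments": {
  "commands": [
    [[0,0,1,0,0,0],[0,0,1,0,0,0],[0,0,0,0,0,0]]
  ]
}}

```text
clock: 3.9
eef_pos: [0.5941, 0.0403, 0.1199]
orientation: [-0.0, 0.901, 0.434, 0.0]
force: [-5.2, 1.6, 11.2]
opening: 0.158
gripper_force: 20.0
```

>>> {"name": "carry_out", "arguments": {
  "commands": [
    [[0,0,0,0,0,-0.045],[0,0,0,0,0,-0.045],[0,0,0,0,0,-0.045],[0,0,0,0,0,-0.045]]
  ]
}}

```text
clock: 4.4
eef_pos: [0.5942, 0.0396, 0.1199]
orientation: [-0.0, 0.858, 0.513, 0.0]
force: [-5.4, -0.5, 11.0]
opening: 0.162
gripper_force: 20.4
```

```bash
python3 -c "
from h import *
s=readout.read_state();print(s['force'].round(1),s['moment'].round(2),s['eef_pos'].round(4),s['joints'].round(2))"
```

```text
[-5.4 -0.5 11. ] [-0.01  1.14 -0.46] [0.5942 0.0396 0.1199] [-0.51  0.29  0.48  1.73 -0.15  1.15 -0.49]
```

>>> {"name": "carry_out", "arguments": {
  "commands": [
    [[0,0,0,0,0,-0.045],[0,0,0,0,0,-0.045],[0,0,0,0,0,-0.045],[0,0,0,0,0,-0.045],[0,0,0,0,0,-0.045]]
  ]
}}

```text
clock: 5.03
eef_pos: [0.5942, 0.0396, 0.1199]
orientation: [-0.0, 0.795, 0.606, 0.001]
force: [-4.7, 0.6, 10.1]
opening: 0.161
gripper_force: 20.4
```

>>> {"name": "carry_out", "arguments": {
  "commands": [
    [[0,0,0,0,0,-0.045],[0,0,0,0,0,-0.045],[0,0,0,0,0,-0.045],[0,0,0,0,0,-0.045],[0,0,0,0,0,-0.045]]
  ]
}}

```text
clock: 5.65
eef_pos: [0.5943, 0.0397, 0.1199]
orientation: [-0.0, 0.722, 0.692, 0.001]
force: [-5.3, 0.1, 10.1]
opening: 0.162
gripper_force: 20.1
```

>>> {"name": "carry_out", "arguments": {
  "commands": [
    [[0,0,0,0,0,-0.045],[0,0,0,0,0,-0.045],[0,0,0,0,0,-0.045],[0,0,0,0,0,-0.045],[0,0,0,0,0,-0.045]]
  ]
}}

```text
clock: 6.28
eef_pos: [0.5944, 0.0397, 0.1198]
orientation: [0.0, 0.64, 0.768, 0.001]
force: [-3.1, -0.7, 9.2]
opening: 0.161
gripper_force: 20.1
```

>>> {"name": "carry_out", "arguments": {
  "commands": [
    [[0,0,0,0,0,-0.045],[0,0,0,0,0,-0.045],[0,0,0,0,0,-0.045],[0,0,0,0,0,-0.045],[0,0,0,0,0,-0.045]]
  ]
}}

```text
clock: 6.9
eef_pos: [0.5944, 0.0399, 0.1185]
orientation: [0.0, 0.549, 0.836, 0.0]
force: [-0.8, 0.9, 2.4]
opening: 0.162
gripper_force: 20.0
```

It has caught on the pins (z fell 1.3 mm and the push dropped off), so I push down.

>>> {"name": "carry_out", "arguments": {
  "commands": [
    [[0,0,1,0,0,0],[0,0,1,0,0,0],[0,0,0,0,0,0]]
  ]
}}

```text
clock: 7.28
eef_pos: [0.5944, 0.0399, 0.1161]
orientation: [0.0, 0.55, 0.835, 0.0]
force: [-0.7, 0.7, 2.0]
opening: 0.16
gripper_force: 20.0
```

```bash
python3 -c "
from h import *
s=readout.read_state();R=quat(s['orientation']).as_matrix();print(s['force'].round(1),s['moment'].round(2),s['eef_pos'].round(4),np.degrees(np.arctan2(R[1,1],R[0,1])))"
```

```text
[-0.7  0.7  2. ] [ 0.08 -0.07 -0.02] [0.5944 0.0399 0.1161] 23.299262944411126
```

>>> {"name": "carry_out", "arguments": {
  "commands": [
    [[0,0,1.5,0,0,0],[0,0,1.5,0,0,0],[0,0,1.5,0,0,0],[0,0,1.5,0,0,0],[0,0,1,0,0,0],[0,0,0,0,0,0]]
  ]
}}

```text
clock: 8.02
eef_pos: [0.5943, 0.0399, 0.109]
orientation: [0.0, 0.55, 0.835, 0.0]
force: [1.8, 1.0, 1.3]
opening: 0.16
gripper_force: 20.0
```

>>> {"name": "carry_out", "arguments": {
  "commands": [
    [[0,0,1,0,0,0],[0,0,1,0,0,0],[0,0,0,0,0,0]]
  ]
}}

```text
clock: 8.4
eef_pos: [0.5944, 0.0398, 0.1082]
orientation: [0.0, 0.55, 0.835, 0.0]
force: [0.1, -0.4, 7.6]
opening: 0.163
gripper_force: 20.0
```

>>> {"name": "carry_out", "arguments": {
  "commands": [
    [[0,0,1,0,0,0],[0,0,0.5,0,0,0],[0,0,0,0,0,0]]
  ]
}}

```text
clock: 8.78
eef_pos: [0.5944, 0.0398, 0.1081]
orientation: [0.0, 0.55, 0.835, 0.001]
force: [-3.9, -0.3, 15.3]
opening: 0.161
gripper_force: 20.0
```

>>> {"name": "carry_out", "arguments": {
  "commands": [
    [[0,0,-1.5,0,0,0],[0,0,-1.2,0,0,0],[0,0,0,0,0,0],[0,0,0,0,0,0],[0,0,0,0,0,0],[0,0,0,0,0,0]]
  ],
  "grip": 40
}}

```text
clock: 9.52
eef_pos: [0.594, 0.0399, 0.1082]
orientation: [-0.0, 0.55, 0.835, -0.0]
force: [0.3, -0.9, 0.4]
opening: 0.46
gripper_force: 0.0
```

```bash
python3 -c "
from h import *
plan([.5944,.0398,.25],23.3,4)"
```

```text
9.525 [0.594  0.0399 0.1082] force [ 0.31 -0.86  0.39]
[-0.1, 0.1, -35.5, -0.0, -0.0, 0.0001],
[-0.1, 0.1, -35.5, -0.0, -0.0, 0.0001],
[-0.1, 0.1, -35.5, -0.0, -0.0, 0.0001],
[-0.1, 0.1, -35.5, -0.0, -0.0, 0.0001],
```

Next I raise the arm, shut the gripper, and look from above.

>>> {"name": "carry_out", "arguments": {
  "commands": [
    [[0,0,-35.5,0,0,0],[0,0,-35.5,0,0,0],[0,0,-35.5,0,0,0],[0,0,-35.5,0,0,0],[0,0,0,0,0,0],[0,0,0,0,0,0]]
  ]
}}

```text
clock: 10.28
eef_pos: [0.5936, 0.0399, 0.2496]
orientation: [-0.0, 0.55, 0.835, -0.0]
force: [-0.3, -0.7, -0.8]
opening: 0.461
gripper_force: 0.0
```

>>> {"name": "carry_out", "arguments": {
  "commands": [
    [[0,0,0,0,0,0],[0,0,0,0,0,0],[0,0,0,0,0,0]]
  ],
  "grip": 0
}}

```text
clock: 10.65
eef_pos: [0.5938, 0.0399, 0.2497]
orientation: [-0.0, 0.55, 0.835, -0.0]
force: [-0.5, 0.7, 0.5]
opening: 0.204
gripper_force: 0.0
```

Run:
```python
from h import *
s=readout.read_state(); a=viewer.grab_frame("wrist")
np.save("s2.npy",s,allow_pickle=True)
cv2.imwrite("pics/w2x.png",cv2.resize(a,(768,576),interpolation=cv2.INTER_CUBIC))
print(s["force"],s["opening"],s["eef_pos"]); plan([.489,.1075,.12],23.3,4)
```

```text
[-0.46013065  0.67116525  0.48033394] 0.20418779809148105 [0.59378519 0.03992896 0.24973014]
10.7 [0.5939 0.04   0.2499] force [-0.05  0.33 -1.06]
[25.9, -17.4, 32.5, -0.0001, -0.0, 0.0001],
[25.9, -17.4, 32.5, -0.0001, -0.0, 0.0001],
[25.9, -17.4, 32.5, -0.0001, -0.0, 0.0001],
[25.9, -17.4, 32.5, -0.0001, -0.0, 0.0001],
```

View pics/w2x.png

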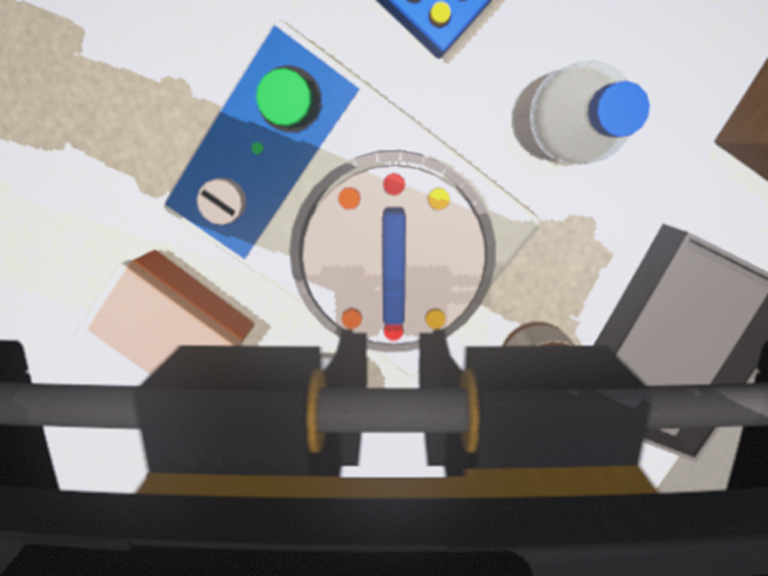

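The view shows the head lower: its end caps at (394,184) and (393,331) are 147 px apart, down from 153, which fits a 12 mm drop. The key's top is at (285,97).

Run:
```python
from h import *
s=np.load("s2.npy",allow_pickle=True).item()
f=lambda u,v,z:px2w("wrist",(u/1.5-.17,v/1.5-.17),z,s)
a=f(394,184,.105);b=f(393,331,.105);print(np.linalg.norm(a-b),(a+b)/2,np.degrees(np.arctan2(*(a-b)[[1,0]])),"key",f(285,97,.082))
plan([.489,.108,.10],23.3,4)
```

```text
0.09759228415724219 [0.59442393 0.0413354  0.105     ] 112.9879104157263 key [0.4900387  0.10780494 0.082     ]
10.7 [0.5939 0.04   0.2499] force [-0.05  0.33 -1.06]
[26.0, -17.3, 37.5, -0.0001, -0.0, 0.0001],
[26.0, -17.3, 37.5, -0.0001, -0.0, 0.0001],
[26.0, -17.3, 37.5, -0.0001, -0.0, 0.0001],
[26.0, -17.3, 37.5, -0.0001, -0.0, 0.0001],
```

>>> {"name": "carry_out", "arguments": {
  "commands": [
    [[26,-17.3,20,0,0,0],[26,-17.3,37.5,0,0,0],[26,-17.3,46,0,0,0],[26,-17.3,46,0,0,0],[0,0,0,0,0,0],[0,0,0,0,0,0],[0,0,0,0,0,0]]
  ]
}}

```text
clock: 11.58
eef_pos: [0.4915, 0.1077, 0.1025]
orientation: [0.001, 0.55, 0.835, 0.001]
force: [-0.1, -0.3, 0.0]
opening: 0.005
gripper_force: 0.0
```

>>> {"name": "carry_out", "arguments": {
  "commands": [
    [[0,0,4,0,0,0],[0,0,4,0,0,0],[0,0,4,0,0,0],[0,0,0,0,0,0],[0,0,0,0,0,0]]
  ]
}}

```text
clock: 12.2
eef_pos: [0.4893, 0.108, 0.0887]
orientation: [0.0, 0.55, 0.835, -0.0]
force: [0.1, -0.4, -0.4]
opening: 0.0
gripper_force: 0.0
```

Run:
```python
from h import *
s=readout.read_state();print(s["eef_pos"],s["force"],s["opening"],s["clock"])
```

```text
[0.48931537 0.10802646 0.08874075] [ 0.11753938 -0.36711612 -0.410522  ] 7.067991538063141e-05 12.2
```

>>> {"name": "carry_out", "arguments": {
  "commands": [
    [[0,0,3,0,0,0],[0,0,3,0,0,0],[0,0,2,0,0,0],[0,0,2,0,0,0],[0,0,0,0,0,0]]
  ]
}}

```text
clock: 12.82
eef_pos: [0.4894, 0.1081, 0.0789]
orientation: [0.0, 0.55, 0.835, 0.0]
force: [-1.1, 0.7, 2.0]
opening: 0.007
gripper_force: 1.3
```

>>> {"name": "carry_out", "arguments": {
  "commands": [
    [[0,0,1,0,0,0],[0,0,0.5,0,0,0],[0,0,0,0,0,0]]
  ]
}}

```text
clock: 13.2
eef_pos: [0.4894, 0.1081, 0.0774]
orientation: [0.0, 0.55, 0.835, 0.0]
force: [-1.0, -0.4, 4.6]
opening: 0.007
gripper_force: 2.1
```

>>> {"name": "carry_out", "arguments": {
  "commands": [
    [[0,0,0.5,0,0,0],[0,0,0,0,0,0],[0,0,0,0,0,0]]
  ]
}}

```text
clock: 13.58
eef_pos: [0.4894, 0.1081, 0.0774]
orientation: [-0.0, 0.55, 0.835, 0.0]
force: [-2.3, -0.9, 8.0]
opening: 0.006
gripper_force: 3.7
```

Run:
```python
from h import *
s=readout.read_state();print(s["eef_pos"],s["force"],s["clock"])
```

```text
[0.48939772 0.10812244 0.07738551] [-2.25719912 -0.8711744   7.95798172] 13.575
```

>>> {"name": "carry_out", "arguments": {
  "commands": [
    [[0,0,-0.2,0,0,0],[0,0,0,0,0,0],[0,0,0,0,0,0],[0,0,0,0,0,0],[0,0,0,0,0,0]]
  ]
}}

```text
clock: 14.2
eef_pos: [0.4894, 0.1081, 0.0774]
orientation: [0.0, 0.55, 0.835, 0.0]
force: [-2.4, -0.4, 6.1]
opening: -0.0
gripper_force: 3.1
```

>>> {"name": "carry_out", "arguments": {
  "commands": [
    [[0,0,2,0,0,0],[0,0,2,0,0,0],[0,0,1.8,0,0,0],[0,0,0,0,0,0],[0,0,0,0,0,0]]
  ]
}}

```text
clock: 14.82
eef_pos: [0.4895, 0.1082, 0.0732]
orientation: [-0.0, 0.55, 0.835, 0.0]
force: [-6.4, -1.7, 16.3]
opening: 0.006
gripper_force: 8.6
```

>>> {"name": "carry_out", "arguments": {
  "commands": [
    [[0,0,0.6,0,0,0],[0,0,0,0,0,0],[0,0,0,0,0,0]]
  ]
}}

```text
clock: 15.2
eef_pos: [0.4896, 0.1082, 0.0731]
orientation: [-0.0, 0.55, 0.835, 0.0]
force: [-6.9, -3.0, 20.3]
opening: 0.001
gripper_force: 10.4
```

>>> {"name": "carry_out", "arguments": {
  "commands": [
    [[0,0,-8,0,0,0],[0,0,-15,0,0,0],[0,0,-30,0,0,0],[0,0,-40,0,0,0],[0,0,-40,0,0,0],[0,0,-20,0,0,0],[0,0,0,0,0,0],[0,0,0,0,0,0]]
  ]
}}

```text
clock: 16.2
eef_pos: [0.4886, 0.1079, 0.2223]
orientation: [-0.001, 0.55, 0.835, -0.001]
force: [-1.0, 0.7, -0.9]
opening: 0.004
gripper_force: 0.0
```

Run:
```python
from h import *
s=readout.read_state(); a=viewer.grab_frame("wrist"); b=viewer.grab_frame("scene")
print(s["eef_pos"],s["force"],s["clock"])
c=cv2.resize(b[110:250,210:390],(514,400),interpolation=cv2.INTER_CUBIC)
o=np.zeros((400,790,3),np.uint8); o[:400,:514]=c; o[:207,514:790]=cv2.resize(a,(276,207)); cv2.imwrite("pics/end.png",o)
```

```text
[0.48863741 0.10785283 0.22233509] [-1.04578537  0.7146933  -0.89413253] 16.2
```

View pics/end.png

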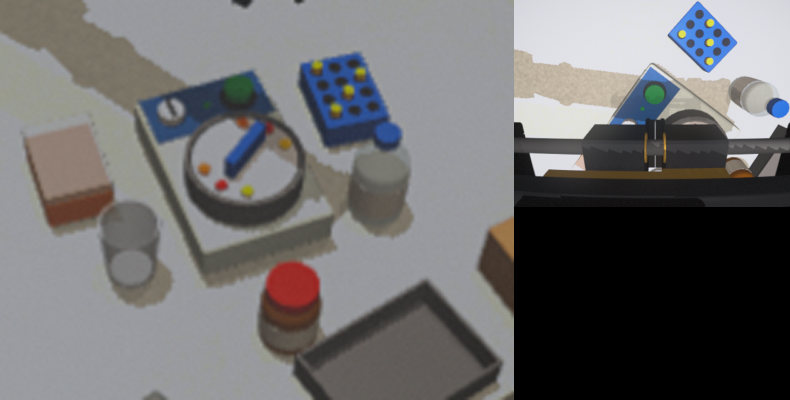

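The head's white top now sits level with the collar rim at about (245,155). The key at (238,90) is released, and nothing else has moved.

```bash
python3 -c "
from cell import workorder
print(workorder.sign_off())"
```

```text
the job is handed in; nothing more can be done
None
```

The job is handed in at about 16 s of the 72 s allowed: the head is turned and seated level with the collar's rim, and the key was half-pressed for about a second, pressed fully and released, with nothing else on the bench visibly moved.

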